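Find the socket that fits the spring barrel's nut

TASK

Find the socket that fits the hex nut of the spring barrel on the green mat: try the slimmest socket on it first, before moving the others, and if that will not go down over the nut, stand it back upright in a well of the tray and try the next size up. Push the snug one fully home over the nut, down onto the barrel, and finish still gripping it there, with the sockets not in use standing in the tray. Leave the barrel on the cork mat and the toys and other things on the desk alone.

Things in the scene. Friction and masses are not known exactly. Their poses are not given: they have to be found in the camera images.
- socket_slim: slimmest of three loose sockets (about 120 g): upright hexagonal steel tube 28.6 mm across flats, 24 mm high, wall 3.5 mm, open below (hex hollow 19 mm deep), under a yellow square grip 22 x 22 mm, 24 to 68 mm above the underside. Origin: centre of the underside; z up. Two flats, outside and hollow, face its +-y, corners +-x; grip faces look along +-x and +-y.
- socket_mid: middle of three loose sockets (about 120 g): upright hexagonal steel tube 34.6 mm across flats, 24 mm high, wall 3.5 mm, open below (hex hollow 19 mm deep), under a red square grip 22 x 22 mm, 24 to 68 mm above the underside. Origin: centre of the underside; z up. Two flats, outside and hollow, face its +-y, corners +-x; grip faces look along +-x and +-y.
- socket_wide: widest of three loose sockets (about 120 g): upright hexagonal steel tube 40.6 mm across flats, 24 mm high, wall 3.5 mm, open below (hex hollow 19 mm deep), under a blue square grip 22 x 22 mm, 24 to 68 mm above the underside. Origin: centre of the underside; z up. Two flats, outside and hollow, face its +-y, corners +-x; grip faces look along +-x and +-y.
- barrel_a: spring barrel fixed to the desk: grey bar 130 x 34 x 10 mm, round steel barrel 60 mm wide, its flat top 40 mm above the origin, then a brass hex nut 14 mm high, rim bevelled 2 mm. Origin: bar's underside, on the nut's axis; z up, x along the bar. Two nut flats face +-y, corners +-x. The two nuts differ, 18 to 28 mm; each fits the slimmest or middle socket, 1.6 mm play.
- barrel_b: spring barrel fixed to the desk: grey bar 130 x 34 x 10 mm, round steel barrel 60 mm wide, its flat top 40 mm above the origin, then a brass hex nut 14 mm high, rim bevelled 2 mm. Origin: bar's underside, on the nut's axis; z up, x along the bar. Two nut flats face +-y, corners +-x. A fitting socket goes down to the flat top; a too small one stops on the nut's bevel.
- mat_green: round green mat, 140 mm across, 3 mm thick, fixed; the barrel to work on stands on it. Origin: centre of its underside.
- mat_cork: round cork mat, 140 mm across, 3 mm thick, fixed; the barrel that waits stands on it. Origin: centre of its underside.
- tray: wooden tray fixed to the desk, 85 (its x) by 245 (its y) by 16 mm high, walls and floor 4 mm thick, with two dividers 16 mm high that make three wells side by side along its y, centred at y = -78, 0 and +78 mm; one socket stands in each, in any order. Origin: centre of its underside.
- zeppelin: silver tin zeppelin 210 mm long on a wooden cradle, loose; to be left alone. Origin: at its underside.
- seal: red tin seal balancing a yellow ball, 144 mm high, loose; to be left alone. Origin: at its underside.
- button_tin: round tortoiseshell button tin, 96 mm across, 43 mm high, loose; to be left alone. Origin: at its underside.
- varnish_jar: small varnish jar, 56 mm across, 75 mm high, loose; to be left alone. Origin: at its underside.
- screwdriver: screwdriver lying on the desk, loose; to be left alone. Origin: at its underside.
- brush: brush lying on the desk, loose; to be left alone. Origin: at its underside.
Not all that is in view belongs to the job. What is shaped like the socket_wide but orange or purple is not meant.

How it is judged:
By the outcome, as a careful person would: the job done as asked, in the order asked, and still so for the second after the job is handed in, while the arm keeps its last pose, push and grip.
It also fails if it takes over 64 s, if anything falls off the work surface, if the arm or the gripper's body presses on something with over 40 N, if the wrist force passes 120 N, or if a joint passes its speed limit or range.

ROBOT

A 6-joint arm with a two-finger parallel gripper is mounted at the origin on the work surface. World frame = base frame: x ahead of the robot, y to its left, z up, the work surface at z = 0. Lengths are in m, angles in rad, forces in N, time in s.
With the tool pointing down it reaches from about 0.425 to 0.95 m from the base axis. Payload 3.5 kg.
Tool frame: the origin (TCP) lies at the very end of the fingers, on their centre line; the grasp point (between the pads) lies 19 mm behind it; z points along the fingers, y is the line along which they close (so a half turn about z gives the same grasp; the last joint's range is limited). The gripper opens to 85 mm and grips with 20 to 120 N. Pads are 22 mm wide; open, the fingers measure 114 mm over their backs; the gripper's body (76 mm by 85 mm) begins 54 mm behind the grasp point. The pads swing forward as they close: fully open they stand 13 mm farther back than shut.
Start: joints at [-1.436, 0.286, 1.577, -0, 1.279, -0.15], TCP at [0.19, -0.648, 0.231] pointing down, gripper open.
Joint ranges: [-2.77, 2.77], [-0.9, 2.22], [0.21, 2.48], [-1.53, 4.67], [0.24, 2.81], [-2.84, 2.84]. Speed limits (rad/s): [2.79, 2.79, 3.14, 3.14, 3.14, 3.14].

INTERFACE

Orientations are given as a unit quaternion [x, y, z, w].
In Python, from plant import get_state, read_camera, sign_off, recognise gives the robot as it stands.
- The arm moves only by the tool arm_command, never from a script. Its argument "steps" is a list of rows, each an object with "translation": the shift along the tool's x, y, z scaled (see below), a list of three; "twist": the turn, a rotation vector about the tool's x, y, z scaled (see below), a list of three; "fingers": the opening, from -1 (shut) to 1 (fully open). In form: [{"translation": [x, y, z], "twist": [rx, ry, rz], "fingers": fingers}, ...]. A call has 1 to 5 rows; each row is the pose to reach, as a shift and turn from the pose commanded when the call began, along the tool's axes at that moment; what a row does not reach only later rows make up. The controller multiplies each number of a shift by 75 cm and each number of a turn by 60 degrees. A row lasts 1/8 s, in which the tool goes at most 62.5 mm and 10.7 degrees, less where a joint would pass 70% of its speed; a pose out of reach is approached as far as the arm can. A call with a number of a shift or a turn outside -1 to 1 is refused whole. A call with a gripper value outside its range is refused whole. The fingers move at their own pace and stop on an object; "grip_force" is the grip in N (left out, the last holds). Time passes only in rows, so rows that repeat a pose let the fingers close. It gives the time, the measured TCP pose, the force, the opening and the grip force at its end, in the units of the state.
- get_state(): the state, without advancing time (a new reading comes with each control period).
- read_camera(name): name is "side" or "top" or "wrist"; returns a dict with "pixels" (480x640x3 uint8, red, green, blue), "K" (3x3 intrinsics, pixels), "R" (3x3) and "t" (3): a world point X has camera coordinates R X + t; the wrist camera has in their place "T_tool_cam" (4x4, takes a point from camera to tool coordinates, whose origin is the TCP and whose axes are the flange's). Camera axes: x right, y down, z forward; pixel columns grow to the right and rows downward; lengths in m; the calibration is good to about 2 mm. A picture is of the moment at which its call begins: read the wrist's pose just before it. There is no depth.
- sign_off(): hands the job in; it is judged then, once.
Trained networks look in a picture, given as the dict that the camera call returned (one of the last four; its "shot" number tells which), for a name from the list of things; names that differ only in an ending like _2 or _b are one class to them, and where a whole thing is asked for, a point or a joint stands for the part that bears it (a point fixed in the world has none). Each returns a list of dicts, best first, with "conf" (0 to 1); they miss things now and then, are a little off and sometimes report something else, mostly with a low value. They report only what shows in the picture. A call takes as long as a camera call. They do not tell look-alikes from the thing itself.
- recognise(picture, query): "point" ([row, column] in pixels, amid what is visible of it).
The state is a dict: "time": time; "qpos": joint angles; "dq": joint speeds; "joint_efforts": joint torques, N m; "eef_pos": TCP position; "tcp_rot": TCP orientation; "contact_force": force on the tool from outside, world axes, zero at the start; "wrist_torque": the same for the moment, N m; "opening": opening from 0.0 (shut) to 1.0 (fully open); "finger_force": force on a finger pad.
Only numpy, scipy, OpenCV 4.12 (cv2) and the standard library are available. Lean on these libraries where they do the work, as an engineer would, in place of code of your own. Each camera call takes 0.05 s, during which the arm holds its last target. There are 200 camera calls.

## Working session

There is one attempt and no reset: what is moved stays moved. The work goes in short steps, Python scripts to look and compute and a tool call to move; the robot and the scene stay as the last step left them, time stands still between calls to the robot, and variables do not carry over. Pictures are saved under pics/ and viewed, at most 10 in all, crops included, and the job is handed in when it is done.

Besides the shell and the picture viewer there is one more tool, called after ">>>" as name(argument=value, ...), one argument or row to a line, values as JSON. arm_command: Moves the arm, as the interface text tells. Shifts and turns lie within -1 to 1; 1 stands for 75 cm of shift or 60 degrees of turn. Its arguments: {"type":"object","properties":{"steps":{"type":"array"},"grip_force":{"type":"number"}},"required":["steps"]}

```bash
mkdir -p pics; ls; cat > h.py <<'E'
import numpy as np, cv2
from plant import *
def pt(c,px,z):
    r,cc=px; d=c["R"].T@np.linalg.solve(c["K"],[cc,r,1.]); o=-c["R"].T@c["t"]
    return o+d*(z-o[2])/d[2]
def proj(c,X):
    v=c["K"]@(c["R"]@np.array(X)+c["t"]); return v[:2]/v[2]
def save(c,n): cv2.imwrite("pics/"+n,c["pixels"][:,:,::-1])
E
python3 - <<'E'
from h import *
np.set_printoptions(precision=3,suppress=True)
for n in("top","side"):
    c=read_camera(n); save(c,n+"1.png"); print(n,c["K"].tolist(),(-c["R"].T@c["t"]))
    for q in ["socket_slim","socket_mid","socket_wide","barrel_a","mat_green","mat_cork","tray"]:
        print(q,[(np.round(d["point"]).tolist(),round(d["conf"],2),pt(c,d["point"],0.05)[:2]) for d in recognise(c,q)[:4]])
print(get_state())
E
```

```text
pics
top [[500.42613207669586, 0.0, 323.15369720857683], [0.0, 500.42613207669586, 243.26109862677524], [0.0, 0.0, 1.0]] [0.334 0.009 1.226]
socket_slim [([210.0, 479.0], 0.76, array([ 0.585, -0.351]))]
socket_mid [([218.0, 446.0], 0.8, array([ 0.568, -0.271]))]
socket_wide [([257.0, 441.0], 0.84, array([ 0.473, -0.255])), ([217.0, 422.0], 0.83, array([ 0.57 , -0.215])), ([225.0, 376.0], 0.69, array([ 0.554, -0.105])), ([179.0, 438.0], 0.57, array([ 0.663, -0.258]))]
barrel_a [([244.0, 333.0], 0.89, array([ 0.51 , -0.001]))]
mat_green [([261.0, 232.0], 0.63, array([0.471, 0.238]))]
mat_cork [([243.0, 319.0], 0.87, array([0.511, 0.033]))]
tray [([219.0, 451.0], 0.94, array([ 0.565, -0.283]))]
side [[616.5573304935458, 0.0, 329.7138768103874], [0.0, 616.5573304935458, 244.2374707092232], [0.0, 0.0, 1.0]] [ 0.139 -1.174  0.735]
socket_slim [([341.0, 421.0], 0.94, array([ 0.573, -0.376]))]
socket_mid [([322.0, 402.0], 0.88, array([ 0.562, -0.313])), ([336.0, 262.0], 0.62, array([ 0.302, -0.279]))]
socket_wide [([304.0, 387.0], 0.83, array([ 0.559, -0.249])), ([322.0, 350.0], 0.79, array(
[... 254 characters left out ...]
68, array([0.471, 0.087]))]
mat_cork [([273.0, 328.0], 0.67, array([ 0.482, -0.104])), ([187.0, 353.0], 0.26, array([0.686, 0.318])), ([266.0, 446.0], 0.19, array([ 0.738, -0.148]))]
tray [([346.0, 406.0], 0.65, array([ 0.54 , -0.381]))]
{'time': 0.8, 'qpos': array([-1.436,  0.286,  1.577,  0.   ,  1.279, -0.15 ]), 'dq': array([ 0.001, -0.   , -0.001,  0.001, -0.001, -0.001]), 'joint_efforts': array([ -0.   , -40.591, -29.292,  -0.   ,   0.   ,  -0.   ]), 'eef_pos': array([ 0.19 , -0.648,  0.231]), 'tcp_rot': array([0.99 , 0.142, 0.   , 0.   ]), 'contact_force': array([-0.137,  0.722, -0.203]), 'wrist_torque': array([-0.003,  0.002,  0.016]), 'finger_force': 0.0, 'opening': 0.99827742114451}
```

View pics/top1.png

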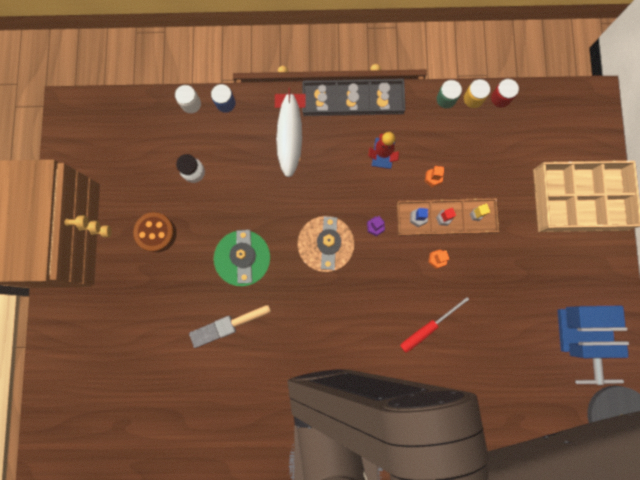

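View pics/side1.png

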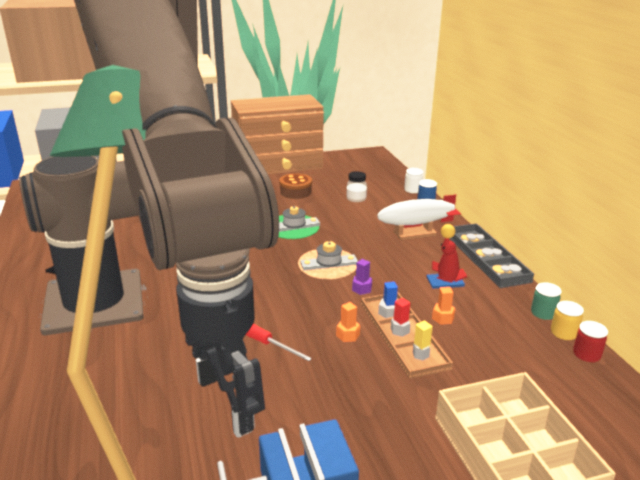

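```bash
cat >> h.py <<'E'
from scipy.spatial.transform import Rotation as Ro
def yaw(): 
    x=Ro.from_quat(get_state()["tcp_rot"]).as_matrix()[:,0]; return np.arctan2(x[1],x[0])
def go(x,y,z,yw=None):
    s=get_state(); M=Ro.from_quat(s["tcp_rot"]).as_matrix()
    yw=yaw() if yw is None else yw
    T=np.array([[np.cos(yw),np.sin(yw),0],[np.sin(yw),-np.cos(yw),0],[0,0,-1]]).T
    T=np.column_stack([[np.cos(yw),np.sin(yw),0],[np.sin(yw),-np.cos(yw),0],[0,0,-1]])
    d=M.T@(np.array([x,y,z])-s["eef_pos"]); r=Ro.from_matrix(M.T@T).as_rotvec()
    print("tr",np.round(d/.75,4).tolist(),"tw",np.round(r/np.radians(60),4).tolist(), "rows",round(np.linalg.norm(d)/.0625,1),round(np.degrees(np.linalg.norm(r))/10.7,1))
def wcam():
    s=get_state(); c=read_camera("wrist"); M=np.eye(4); M[:3,:3]=Ro.from_quat(s["tcp_rot"]).as_matrix(); M[:3,3]=s["eef_pos"]
    W=np.linalg.inv(M@c["T_tool_cam"]); c["R"]=W[:3,:3]; c["t"]=W[:3,3]; return c
E
python3 - <<'E'
from h import *
c=read_camera("wrist");print(np.round(c["T_tool_cam"],3).tolist(),c["K"][0,0])
go(.50,-.34,.25,1.57)
E
```

```text
[[0.001, -0.95, -0.312, 0.08], [1.0, 0.0, 0.001, 0.001], [-0.001, -0.312, 0.95, -0.142], [0.0, 0.0, 0.0, 1.0]] 344.84508545462836
tr [0.5124, -0.2776, -0.0249] tw [0.0001, 0.0001, -1.2272] rows 7.0 6.9
```

>>> arm_command(
  steps=[
    {"translation": [0.25,-0.14,-0.02],"twist": [0,0,-0.6],"fingers": 1},
    {"translation": [0.25,-0.14,-0.02],"twist": [0,0,-0.6],"fingers": 1},
    {"translation": [0.25,-0.14,-0.02],"twist": [0,0,-0.6],"fingers": 1},
    {"translation": [0.25,-0.14,-0.02],"twist": [0,0,-0.6],"fingers": 0.2},
    {"translation": [0.25,-0.14,-0.02],"twist": [0,0,-0.6],"fingers": 0.2},
  ],
)

```text
time: 1.48
eef_pos: [0.3416, -0.493, 0.2469]
tcp_rot: [0.897, 0.442, -0.0, 0.0]
contact_force: [-0.5, -0.6, 0.1]
opening: 0.611
finger_force: 0.0
```

```bash
python3 -c "
from h import *
go(.56,-.34,.2,1.57);print(get_state()['eef_pos'],get_state()['opening'])"
```

```text
tr [0.3391, 0.1067, 0.0624] tw [0.0006, 0.0006, -0.6243] rows 4.3 3.5
[ 0.34162309 -0.49299401  0.24686639] 0.6110406702360417
```

>>> arm_command(
  steps=[
    {"translation": [0.339,0.107,0.0624],"twist": [0,0,-0.624],"fingers": 0.1},
    {"translation": [0.339,0.107,0.0624],"twist": [0,0,-0.624],"fingers": 0.1},
    {"translation": [0.339,0.107,0.0624],"twist": [0,0,-0.624],"fingers": 0.1},
    {"translation": [0.339,0.107,0.0624],"twist": [0,0,-0.624],"fingers": 0.1},
    {"translation": [0.339,0.107,0.0624],"twist": [0,0,-0.624],"fingers": 0.1},
  ],
)

```text
time: 2.1
eef_pos: [0.5604, -0.3409, 0.1982]
tcp_rot: [0.708, 0.706, -0.0, -0.001]
contact_force: [-1.7, 0.4, 1.1]
opening: 0.552
finger_force: 0.0
```

>>> arm_command(
  steps=[
    {"translation": [0,0,0],"twist": [0,0,0],"fingers": 0.1},
    {"translation": [0,0,0],"twist": [0,0,0],"fingers": 0.1},
  ],
)

```text
time: 2.35
eef_pos: [0.558, -0.3439, 0.1999]
tcp_rot: [0.709, 0.705, -0.0, 0.0]
contact_force: [0.6, 0.1, 0.4]
opening: 0.551
finger_force: 0.0
```

```bash
python3 -c "
from h import *
c=wcam();save(c,'w1.png');import pickle;pickle.dump(c,open('w1.pkl','wb'));s=get_state();print(s['eef_pos'],s['opening'],yaw())
for q in ['socket_slim','socket_mid','socket_wide']:
  for d in recognise(c,q)[:4]: print(q,np.round(d['point']),round(d['conf'],2),pt(c,d['point'],.06))"
```

```text
[ 0.55787346 -0.34398919  0.20005875] 0.5518393187395596 1.5638167446724092
socket_slim [234. 350.] 0.62 [ 0.57970083 -0.35243684  0.06      ]
socket_mid [146. 348.] 0.64 [ 0.57728314 -0.2797589   0.06      ]
socket_wide [ 67. 350.] 0.95 [ 0.57773339 -0.22325888  0.06      ]
socket_wide [114. 465.] 0.72 [ 0.66695053 -0.25630569  0.06      ]
socket_wide [119. 229.] 0.7 [ 0.48514952 -0.2587649   0.06      ]
```

View pics/w1.png

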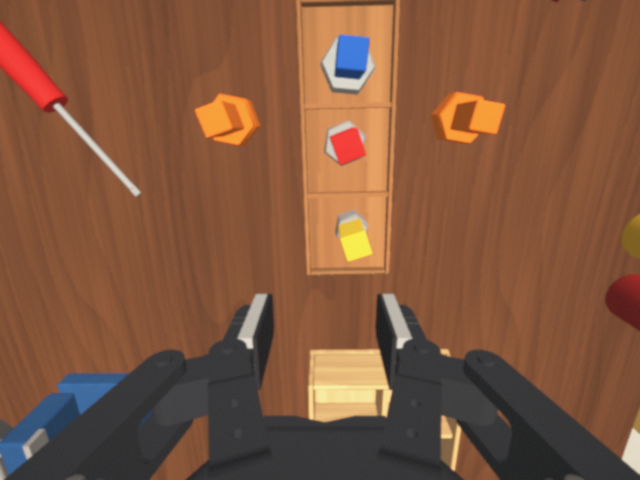

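```bash
cat >> h.py <<'E'
from scipy.optimize import minimize
HUE={"yellow":(24,36),"red":(0,8),"blue":(105,125)}
def mask(c,col,near,rad=45):
    h=cv2.cvtColor(c["pixels"],cv2.COLOR_RGB2HSV); lo,hi=HUE[col]
    m=cv2.inRange(h,(lo,150,60),(hi,255,255))
    if col=="red": m|=cv2.inRange(h,(172,150,60),(180,255,255))
    k=np.zeros_like(m); cv2.circle(k,(int(near[1]),int(near[0])),rad,255,-1); return m&k
def ngon(n,r,a0=0): a=a0+np.arange(n)*2*np.pi/n; return np.c_[r*np.cos(a),r*np.sin(a)]
def render(c,prisms,x,y,yw,S=8):
    im=np.zeros((480,640),np.uint8); R=np.array([[np.cos(yw),-np.sin(yw)],[np.sin(yw),np.cos(yw)]])
    for poly,z0,z1 in prisms:
        P=poly@R.T+[x,y]; P=np.array([proj(c,[*p,z]) for z in(z0,z1) for p in P],np.float32)
        cv2.fillConvexPoly(im,np.round(cv2.convexHull(P)*256).astype(np.int32),255,cv2.LINE_AA,8)
    return im
def fit(c,m,prisms,x0,per):
    m=m.astype(float)
    def cost(p): return np.abs(render(c,prisms,*(np.array(p)*[.001,.001,.02])).astype(float)-m).sum()/255
    best=None
    for y0 in np.arange(4)*per/4:
        s=np.array([x0[0]/.001,x0[1]/.001,y0/.02])
        r=minimize(cost,s,method="Nelder-Mead",options=dict(initial_simplex=s+np.array([[0,0,0],[6,0,0],[0,6,0],[0,0,8]]),xatol=.02,fatol=.2))
        if best is None or r.fun<best.fun: best=r
    a=best.x[2]*.02; a=(a+per/2)%per-per/2
    return best.x[0]*.001,best.x[1]*.001,np.degrees(a),best.fun,m.sum()/255
GRIP=ngon(4,.011*2**.5,np.pi/4)
E
python3 - <<'E'
from h import *
import pickle; c=pickle.load(open('w1.pkl','rb'))
for col,n,x0 in(("yellow",(234,355),(.58,-.352)),("red",(146,348),(.577,-.28)),("blue",(57,350),(.577,-.21))):
    m=mask(c,col,n); print(col,np.round(fit(c,m,[(GRIP,.028,.072)],x0,np.pi/2),4))
cv2.imwrite("pics/crop1.png",cv2.resize(c["pixels"][180:280,290:410,::-1],None,fx=4,fy=4))
E
```

```text
yellow [ 5.841000e-01 -3.594000e-01  2.133730e+01  4.267804e+02  6.800000e+02]
red [ 5.764000e-01 -2.792000e-01  2.256700e+01  1.524353e+02  8.510000e+02]
blue [ 5.773000e-01 -2.166000e-01 -8.823600e+00  3.385059e+02  1.114000e+03]
```

View pics/crop1.png

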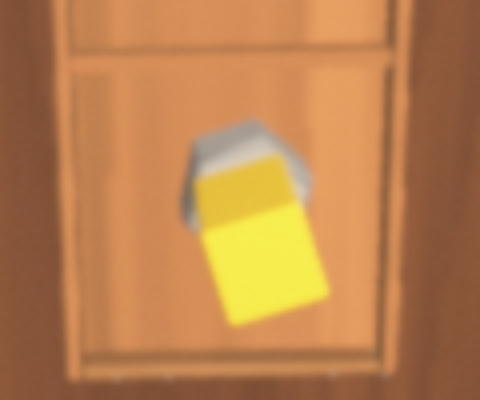

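The crop shows the yellow-gripped slim socket in the end well of the tray, with its top face around (356,246) and turned about 15° in the image. It is the intended one. The alternatives were red (347,145), blue (351,57), orange (227,118) and (470,117), and purple at top (376,226).

```bash
sed -i 's/"yellow":(24,36)/"yellow":(20,36)/; s/"blue":(105,125)/"blue":(100,130)/' h.py
python3 - <<'E'
from h import *
import pickle; c=pickle.load(open('w1.pkl','rb'))
v=[]
for col,n,x0 in(("yellow",(234,355),(.58,-.352)),("red",(146,348),(.577,-.28)),("blue",(57,350),(.577,-.21))):
    m=mask(c,col,n); f=fit(c,m,[(GRIP,.028,.072)],x0,np.pi/2);print(col,np.round(f,4)); 
    r=render(c,[(GRIP,.028,.072)],f[0],f[1],np.radians(f[2])); a=n[0]-45;a=max(a,0)
    v.append(np.hstack([m[a:a+90,300:400],r[a:a+90,300:400]]))
cv2.imwrite("pics/m.png",cv2.resize(np.hstack(v),None,fx=1.3,fy=1.3))
# tray corners
for p in [(272,307),(272,387),(0,400),(0,300)]: print(pt(c,p,.016))
E
```

```text
yellow [ 5.844000e-01 -3.593000e-01  2.095560e+01  1.539216e+02  9.560000e+02]
red [ 5.764000e-01 -2.792000e-01  2.256700e+01  1.524353e+02  8.510000e+02]
blue [ 5.773000e-01 -2.166000e-01 -8.823600e+00  3.385059e+02  1.114000e+03]
[ 0.53992581 -0.40644658  0.016     ]
[ 0.62209591 -0.40693784  0.016     ]
[ 0.62045077 -0.1677521   0.016     ]
[ 0.5394522  -0.16726193  0.016     ]
```

View pics/m.png

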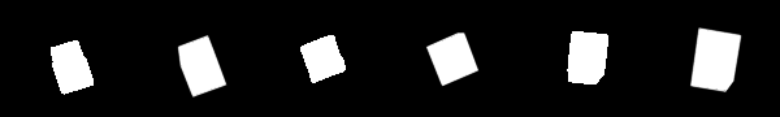

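```bash
python3 - <<'E'
from h import *
import pickle; c=pickle.load(open('w1.pkl','rb'))
for col,n,x0 in(("yellow",(234,355),(.58,-.352)),("red",(146,348),(.577,-.28)),("blue",(57,350),(.577,-.21))):
    m=mask(c,col,n)
    for k in (1,.95,.91,.87,.83): f=fit(c,m,[(GRIP*k,.029,.0715)],x0,np.pi/2);print(col,k,np.round(f,4))
E
```

```text
yellow 1 [ 5.843000e-01 -3.596000e-01  2.154640e+01  1.403922e+02  9.560000e+02]
yellow 0.95 [ 5.84400e-01 -3.59600e-01  1.93553e+01  7.70000e+01  9.56000e+02]
yellow 0.91 [ 5.84300e-01 -3.59800e-01  1.92881e+01  5.94157e+01  9.56000e+02]
yellow 0.87 [ 5.84200e-01 -3.60000e-01  1.81589e+01  7.93922e+01  9.56000e+02]
yellow 0.83 [ 5.845000e-01 -3.597000e-01  2.894630e+01  1.149922e+02  9.560000e+02]
red 1 [ 5.763000e-01 -2.792000e-01  2.241460e+01  1.477804e+02  8.510000e+02]
red 0.95 [ 5.76600e-01 -2.79300e-01  2.20316e+01  7.07961e+01  8.51000e+02]
red 0.91 [ 5.76700e-01 -2.79200e-01  2.12022e+01  3.84314e+01  8.51000e+02]
red 0.87 [ 5.76700e-01 -2.79300e-01  2.05997e+01  6.69137e+01  8.51000e+02]
red 0.83 [ 5.771000e-01 -2.794000e-01  2.007570e+01  1.218196e+02  8.510000e+02]
blue 1 [ 5.775000e-01 -2.166000e-01 -9.182500e+00  3.281412e+02  1.114000e+03]
blue 0.95 [ 5.781000e-01 -2.160000e-01 -1.023870e+01  2.173255e+02  1.114000e+03]
blue 0.91 [ 5.78200e-01 -2.15600e-01 -9.10770e+00  1.38502e+02  1.11400e+03]
blue 0.87 [ 5.78400e-01 -2.15500e-01 -5.75580e+00  7.21922e+01  1.11400e+03]
blue 0.83 [ 5.78600e-01 -2.15300e-01 -4.44340e+00  4.84431e+01  1.11400e+03]
```

```bash
python3 - <<'E'
from h import *
import pickle; c=pickle.load(open('w1.pkl','rb'))
def show(f,af,r,cx,cy,y0,y1,x0,x1):
    v=[]
    for add in(0,30):
        im=cv2.resize(c["pixels"][y0:y1,x0:x1,::-1],None,fx=4,fy=4,interpolation=cv2.INTER_CUBIC); 
        for z,cl in((.028,(0,255,0)),(.004,(255,0,0))):
            P=ngon(6,af/3**.5,np.radians(r+add))+[cx,cy]
            p=np.array([proj(c,[*q,z]) for q in P]); p=((p-[x0,y0]+.5)*4).round().astype(np.int32); cv2.polylines(im,[p],True,cl,1)
        v.append(im)
    return np.hstack(v)
a=show(0,.0286,19.3,.5843,-.3598,200,270,315,395)
b=show(0,.0346,21.2,.5767,-.2793,110,180,310,390)
cv2.imwrite("pics/hex.png",np.vstack([a,b]))
E
```

```text
(no output)
```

View pics/hex.png

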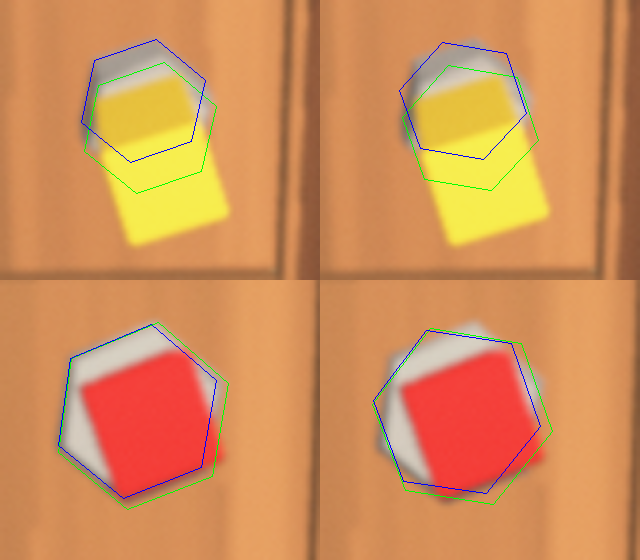

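The left hexes (+0°) match both sockets, so slim yaw is 19.3° mod 60 and mid is 21.2°. Next I move above slim.

```bash
python3 -c "
from h import *
go(.5843,-.3598,.11,np.radians(109.3))"
```

```text
tr [-0.0214, 0.035, 0.1201] tw [0.0003, 0.0007, -0.3279] rows 1.5 1.8
```

>>> arm_command(
  steps=[
    {"translation": [-0.021,0.035,0.05],"twist": [0,0,-0.328],"fingers": 0.1},
    {"translation": [-0.0214,0.035,0.12],"twist": [0,0,-0.328],"fingers": 0.1},
    {"translation": [-0.0214,0.035,0.12],"twist": [0,0,-0.328],"fingers": 0.1},
    {"translation": [-0.0214,0.035,0.12],"twist": [0,0,-0.328],"fingers": 0.1},
    {"translation": [-0.0214,0.035,0.12],"twist": [0,0,-0.328],"fingers": 0.1},
  ],
)

```text
time: 3.18
eef_pos: [0.5866, -0.3596, 0.1132]
tcp_rot: [0.578, 0.816, -0.0, 0.003]
contact_force: [-0.1, 0.2, -0.1]
opening: 0.547
finger_force: 0.0
```

```bash
python3 -c "
from h import *
go(.5843,-.3598,.034,np.radians(109.3))"
```

```text
tr [0.0013, -0.0032, 0.1056] tw [0.0028, 0.0047, 0.0009] rows 1.3 0.0
```

>>> arm_command(
  steps=[
    {"translation": [0,0,0],"twist": [0,0,0],"fingers": 0.1},
    {"translation": [0,0,0.05],"twist": [0,0,0],"fingers": 0.1},
    {"translation": [0,0,0.09],"twist": [0,0,0],"fingers": 0.1},
    {"translation": [0,0,0.1013],"twist": [0,0,0],"fingers": 0.1},
    {"translation": [0,0,0.1013],"twist": [0,0,0],"fingers": 0.1},
  ],
)

```text
time: 3.8
eef_pos: [0.5855, -0.3584, 0.034]
tcp_rot: [0.578, 0.816, -0.0, 0.0]
contact_force: [-0.7, 0.5, 0.3]
opening: 0.546
finger_force: 0.0
```

```bash
python3 -c "
from h import *
go(.5843,-.3598,.034,np.radians(109.3));print(get_state()['eef_pos'])
c=wcam();save(c,'w2.png')"
```

```text
tr [-0.0012, -0.0021, 0.0] tw [0.0002, 0.0003, 0.0022] rows 0.0 0.0
[ 0.58545101 -0.35843971  0.03403409]
```

View pics/w2.png

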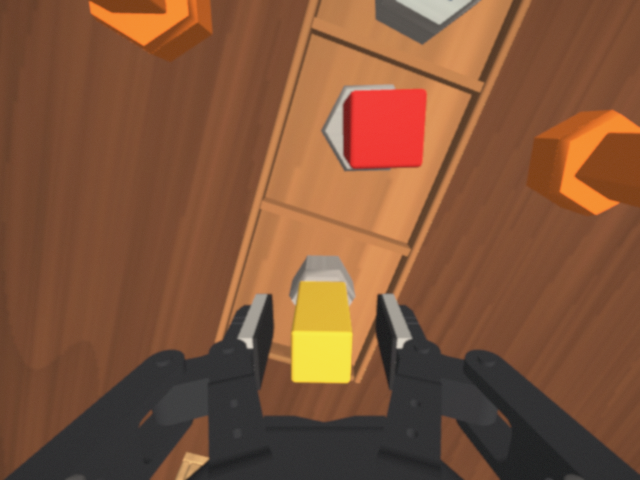

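The slim grip sits centred between the pads (columns 292–350 between 272 and 378) and square to them. Closing now.

>>> arm_command(
  steps=[
    {"translation": [0,0,0],"twist": [0,0,0],"fingers": -1},
    {"translation": [0,0,0],"twist": [0,0,0],"fingers": -1},
    {"translation": [0,0,0],"twist": [0,0,0],"fingers": -1},
    {"translation": [0,0,0],"twist": [0,0,0],"fingers": -1},
    {"translation": [0,0,0],"twist": [0,0,0],"fingers": -1},
  ],
  grip_force=60,
)

```text
time: 4.47
eef_pos: [0.5863, -0.3593, 0.0356]
tcp_rot: [0.578, 0.816, -0.0, 0.002]
contact_force: [-0.7, -0.6, 5.6]
opening: 0.249
finger_force: 59.2
```

>>> arm_command(
  steps=[
    {"translation": [0,0,-0.08],"twist": [0,0,0],"fingers": -1},
    {"translation": [0,0,-0.16],"twist": [0,0,0],"fingers": -1},
    {"translation": [0,0,-0.22],"twist": [0,0,0],"fingers": -1},
    {"translation": [0,0,-0.22],"twist": [0,0,0],"fingers": -1},
    {"translation": [0,0,-0.22],"twist": [0,0,0],"fingers": -1},
  ],
)

```text
time: 5.1
eef_pos: [0.5844, -0.3576, 0.1965]
tcp_rot: [0.578, 0.816, 0.0, -0.002]
contact_force: [-0.4, 0.2, -0.9]
opening: 0.249
finger_force: 58.8
```

```bash
python3 -c "
from h import *
print(get_state()['eef_pos'],np.degrees(yaw()))
go(.42,.20,.20,np.radians(90))"
```

```text
[ 0.58436465 -0.35758456  0.19648762] 109.44132994081039
tr [0.774, 0.0408, -0.0026] tw [-0.002, -0.0024, 0.324] rows 9.3 1.8
```

```bash
python3 -c "
from h import *
go(.48,.14,.20,np.radians(90))"
```

```text
tr [0.6719, 0.0896, -0.003] tw [-0.002, -0.0024, 0.324] rows 8.1 1.8
```

>>> arm_command(
  steps=[
    {"translation": [0.08,0.011,0],"twist": [0,0,0.05],"fingers": -1},
    {"translation": [0.16,0.022,0],"twist": [0,0,0.1],"fingers": -1},
    {"translation": [0.24,0.033,0],"twist": [0,0,0.16],"fingers": -1},
    {"translation": [0.32,0.044,0],"twist": [0,0,0.2],"fingers": -1},
    {"translation": [0.4,0.055,0],"twist": [0,0,0.25],"fingers": -1},
  ],
)

```text
time: 5.72
eef_pos: [0.5219, -0.0594, 0.1951]
tcp_rot: [0.68, 0.733, -0.001, -0.003]
contact_force: [0.5, 1.1, -0.9]
opening: 0.251
finger_force: 58.8
```

```bash
python3 -c "
from h import *
print(get_state()['eef_pos']);go(.48,.14,.20,np.radians(90))"
```

```text
[ 0.52189563 -0.05938013  0.19506113]
tr [0.2693, -0.0357, -0.0057] tw [-0.0053, -0.0022, 0.0719] rows 3.3 0.4
```

>>> arm_command(
  steps=[
    {"translation": [0.08,-0.01,0],"twist": [0,0,0.07],"fingers": -1},
    {"translation": [0.16,-0.02,0],"twist": [0,0,0.07],"fingers": -1},
    {"translation": [0.24,-0.03,0],"twist": [0,0,0.07],"fingers": -1},
    {"translation": [0.267,-0.036,0],"twist": [0,0,0.07],"fingers": -1},
    {"translation": [0.267,-0.036,0],"twist": [0,0,0.07],"fingers": -1},
  ],
)

```text
time: 6.35
eef_pos: [0.4797, 0.1371, 0.1955]
tcp_rot: [0.705, 0.71, -0.002, -0.002]
contact_force: [-0.4, -0.5, -0.8]
opening: 0.253
finger_force: 58.8
```

>>> arm_command(
  steps=[
    {"translation": [0,0,0],"twist": [0,0,0],"fingers": -1},
    {"translation": [0,0,0],"twist": [0,0,0],"fingers": -1},
  ],
)

```text
time: 6.6
eef_pos: [0.4819, 0.1348, 0.1978]
tcp_rot: [0.706, 0.708, -0.001, -0.0]
contact_force: [-0.6, 0.3, -1.5]
opening: 0.251
finger_force: 58.8
```

```bash
python3 -c "
from h import *
import pickle
c=wcam();save(c,'w3.png');pickle.dump(c,open('w3.pkl','wb'));s=get_state();print(s['eef_pos'],np.degrees(yaw()),s['tcp_rot'])"
```

```text
[0.48202919 0.13486682 0.19804609] 90.14194698151262 [ 7.06230287e-01  7.07982052e-01 -3.65514296e-04 -2.47604151e-04]
```

View pics/w3.png

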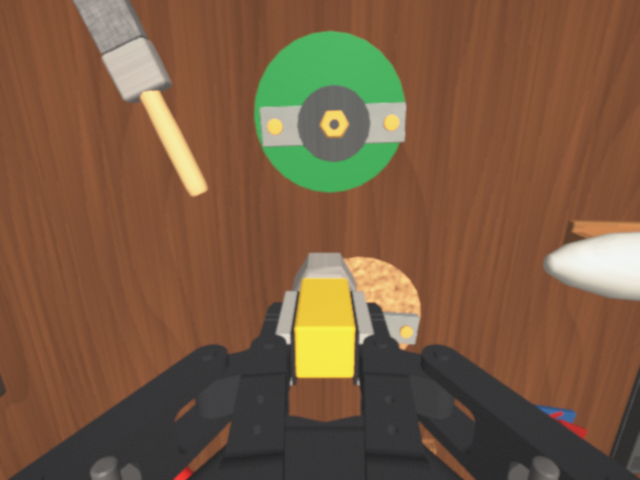

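The picture shows the green-mat barrel with its brass nut at (334,124) and screws at (275,126) and (392,122). The yellow socket is held straight at (325,330). I'll measure the nut.

```bash
cat >> h.py <<'E'
def nutmask(c,near,rad=30):
    h=cv2.cvtColor(c["pixels"],cv2.COLOR_RGB2HSV); m=cv2.inRange(h,(12,90,70),(35,255,255))
    k=np.zeros_like(m); cv2.circle(k,(int(near[1]),int(near[0])),rad,255,-1); m&=k
    cn,_=cv2.findContours(m,cv2.RETR_EXTERNAL,cv2.CHAIN_APPROX_NONE); b=max(cn,key=cv2.contourArea)
    o=np.zeros_like(m); cv2.drawContours(o,[b],-1,255,-1); return o
def nut(c,near,x0,afs,rad=30):
    m=nutmask(c,near,rad); best=None
    for af in afs:
        P=ngon(6,af/3**.5); f=fit(c,m,[(P,.043,.055),(P*(1-.002/af*2),.055,.057)],x0,np.pi/3)
        if best is None or f[3]<best[1][3]: best=(af,f)
    return best
E
python3 - <<'E'
from h import *
import pickle; c=pickle.load(open('w3.pkl','rb'))
x0=pt(c,(124,334),.05)[:2]; print(x0, pt(c,(126,274.5),.02),pt(c,(122,392),.02))
print(nut(c,(124,334),x0,np.arange(.017,.029,.001)))
m=mask(c,"yellow",(330,325),60)
print([np.round(fit(c,m,[(GRIP*k,.198-.030+.024,.198-.030+.068)],(.482,.135),np.pi/2),4) for k in(.95,.9)])
for _ in range(3): read_camera("wrist"); s=get_state(); print(s["eef_pos"],np.degrees(yaw()),s["dq"])
E
```

```text
[0.48931323 0.21603346] [0.43765049 0.21444551 0.02      ] [0.54097894 0.21809851 0.02      ]
(np.float64(0.020000000000000004), (np.float64(0.4890057463472178), np.float64(0.21621135142603765), np.float64(2.889427158014744), np.float64(24.749019607843138), np.float64(648.0)))
[array([4.821000e-01, 1.372000e-01, 2.223000e-01, 2.807647e+02,
       5.636000e+03]), array([4.820000e-01, 1.368000e-01, 6.230000e-01, 3.905882e+02,
       5.636000e+03])]
[0.48209456 0.13495097 0.19826664] 90.14440615167493 [ 0.0029431  -0.00409537 -0.00404168 -0.00021717  0.00100877 -0.00122705]
[0.48211486 0.13504465 0.19841507] 90.15200487163091 [ 0.00377676 -0.00365131 -0.00276629 -0.00093262  0.00091692 -0.0003523 ]
[0.48210994 0.13517979 0.19851355] 90.16434465640295 [ 0.00553374 -0.003768   -0.00226727 -0.00087693 -0.0015383   0.00048825]
```

```bash
python3 -c "
from h import *
go(.489,.180,.105,np.radians(92.5))"
```

```text
tr [0.0597, 0.0094, 0.1247] tw [-0.0, 0.0001, -0.0389] rows 1.7 0.2
```

>>> arm_command(
  steps=[
    {"translation": [0.03,0.005,0.06],"twist": [0,0,-0.039],"fingers": -1},
    {"translation": [0.06,0.0094,0.11],"twist": [0,0,-0.039],"fingers": -1},
    {"translation": [0.06,0.0094,0.125],"twist": [0,0,-0.039],"fingers": -1},
    {"translation": [0.06,0.0094,0.125],"twist": [0,0,-0.039],"fingers": -1},
    {"translation": [0.06,0.0094,0.125],"twist": [0,0,-0.039],"fingers": -1},
  ],
)

```text
time: 7.42
eef_pos: [0.4901, 0.1804, 0.1066]
tcp_rot: [0.691, 0.723, 0.001, 0.001]
contact_force: [-0.1, -0.4, -0.6]
opening: 0.247
finger_force: 58.9
```

>>> arm_command(
  steps=[
    {"translation": [0,0,0],"twist": [0,0,0],"fingers": -1},
    {"translation": [0,0,0],"twist": [0,0,0],"fingers": -1},
    {"translation": [0,0,0],"twist": [0,0,0],"fingers": -1},
  ],
)

```text
time: 7.8
eef_pos: [0.489, 0.1808, 0.1053]
tcp_rot: [0.691, 0.723, 0.0, 0.0]
contact_force: [0.8, -0.0, -1.2]
opening: 0.251
finger_force: 58.9
```

```bash
python3 - <<'E'
from h import *
import pickle
c=wcam();save(c,'w4.png');pickle.dump(c,open('w4.pkl','wb'));s=get_state();print(s['eef_pos'],np.degrees(yaw()))
p=proj(c,[.489,.2162,.05]);print(p,proj(c,[*s['eef_pos'][:2],s['eef_pos'][2]-.03]))
E
```

```text
[0.48889033 0.18083802 0.10512277] 92.573339599368
[326.88775328 205.47043459] [323.97011249 278.7851383 ]
```

View pics/w4.png

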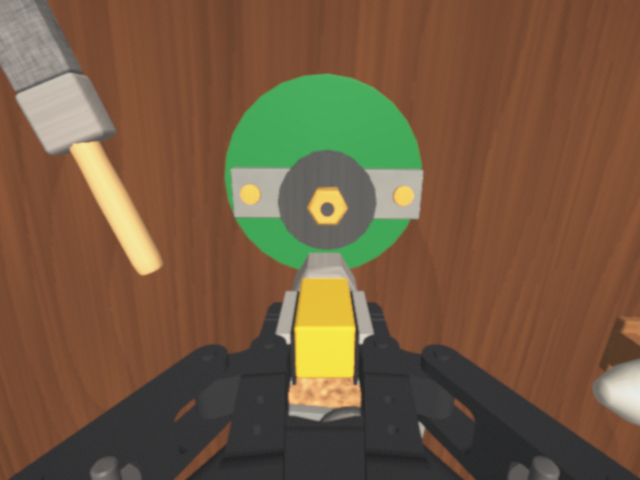

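The nut shows at (327,208), lined up with the held socket. The lower edge of the socket's front flat is near row 253, columns 308–343. I'll measure both in this one view.

```bash
python3 - <<'E'
from h import *
import pickle
c=pickle.load(open('w4.pkl','rb')); s=get_state(); e=s['eef_pos']; yw=yaw(); ux=np.array([np.cos(yw),np.sin(yw)]); uy=np.array([np.sin(yw),-np.cos(yw)])
af,f=nut(c,(207,327),(.489,.2162),np.arange(.018,.022,.0005)); print(af,np.round(f,4))
d=np.array(f[:2])-e[:2]; print("nut in tool",d@ux,d@uy)
for p,q in [((193.5,250),(195.5,404))]: a,b=pt(c,p,.02),pt(c,q,.02); print("bar yaw",np.degrees(np.arctan2(b[1]-a[1],b[0]-a[0])),((a+b)/2)[:2])
g=c["pixels"][240:262,316:336].astype(int).mean(1); print(np.round(g).astype(int).tolist())
mg=c["pixels"][256:268,292:358].astype(int); print(mg[0,:,0].tolist(),mg[0,:,1].tolist())
# candidate edge rows
for dx in(-.002,-.001,0,.001,.002):
    X=e[:2]+ux*(dx+.0143); print(dx,[np.round(proj(c,[*(X+uy*v),e[2]-.0305]),1).tolist() for v in(-.00826,.00826)],[np.round(proj(c,[*(X+uy*v),e[2]-.0305+.024]),1).tolist() for v in(-.00826,.00826)])
E
```

```text
0.0195 [4.89000e-01 2.16100e-01 2.48090e+00 3.64588e+01 1.20000e+03]
nut in tool 0.035174230447404094 0.0017364789698687138
bar yaw 1.8417343949511262 [0.48933206 0.21707054]
[[103, 100, 97], [103, 100, 97], [103, 100, 97], [103, 100, 97], [103, 100, 97], [103, 100, 97], [103, 101, 97], [101, 103, 96], [95, 115, 94], [83, 138, 90], [71, 157, 88], [74, 164, 90], [105, 163, 107], [145, 159, 132], [162, 156, 143], [164, 155, 145], [164, 155, 145], [165, 155, 145], [164, 155, 145], [164, 155, 145], [164, 155, 145], [164, 155, 145]]
[65, 65, 66, 66, 66, 66, 66, 65, 65, 63, 68, 65, 66, 70, 79, 101, 127, 150, 159, 161, 161, 163, 166, 166, 166, 165, 165, 164, 164, 163, 163, 164, 167, 168, 169, 166, 163, 163, 161, 164, 163, 163, 164, 163, 164, 162, 162, 159, 148, 125, 98, 75, 67, 66, 66, 64, 66, 64, 65, 65, 65, 66, 65, 64, 65, 65] [166, 165, 167, 166, 166, 166, 166, 166, 165, 164, 167, 166, 165, 163, 151, 135, 131, 144, 151, 151, 152, 153, 155, 156, 156, 157, 155, 154, 153, 153, 153, 156, 157, 159, 159, 156, 154, 153, 152, 154, 154, 154, 155, 155, 156, 153, 154, 151, 149, 151, 158, 164, 166, 166, 166, 166, 166, 164, 165, 166, 166, 166, 165, 165, 165, 167]
-0.002 [[308.6, 257.4], [339.4, 257.4]] [[306.4, 275.7], [341.5, 275.7]]
-0.001 [[308.6, 255.7], [339.4, 255.7]] [[306.4, 273.8], [341.5, 273.8]]
0 [[308.5, 253.9], [339.4, 253.9]] [[306.4, 271.8], [341.6, 271.8]]
0.001 [[308.5, 252.2], [339.4, 252.2]] [[306.3, 269.8], [341.6, 269.8]]
0.002 [[308.5, 250.4], [339.5, 250.4]] [[306.3, 267.9], [341.7, 267.9]]
```

>>> arm_command(
  steps=[
    {"translation": [0.046,0.0019,0],"twist": [0,0,0],"fingers": -1},
    {"translation": [0.046,0.0019,0.01],"twist": [0,0,0],"fingers": -1},
    {"translation": [0.046,0.0019,0.016],"twist": [0,0,0],"fingers": -1},
    {"translation": [0.046,0.0019,0.016],"twist": [0,0,0],"fingers": -1},
    {"translation": [0.046,0.0019,0.016],"twist": [0,0,0],"fingers": -1},
  ],
  grip_force=80,
)

```text
time: 8.48
eef_pos: [0.4887, 0.2149, 0.0927]
tcp_rot: [0.691, 0.723, -0.0, -0.0]
contact_force: [-0.2, 0.5, -1.4]
opening: 0.242
finger_force: 80.2
```

>>> arm_command(
  steps=[
    {"translation": [0,0,0],"twist": [0,0,0],"fingers": -1},
    {"translation": [0,0,0],"twist": [0,0,0],"fingers": -1},
    {"translation": [0,0,0],"twist": [0,0,0],"fingers": -1},
    {"translation": [0,0,0.004],"twist": [0,0,0],"fingers": -1},
    {"translation": [0,0,0.008],"twist": [0,0,0],"fingers": -1},
  ],
)

```text
time: 9.1
eef_pos: [0.4885, 0.2154, 0.0866]
tcp_rot: [0.691, 0.723, -0.0, -0.0]
contact_force: [-0.2, 0.2, -0.5]
opening: 0.249
finger_force: 80.2
```

>>> arm_command(
  steps=[
    {"translation": [0,0,0.002],"twist": [0,0,0],"fingers": -1},
    {"translation": [0,0,0.004],"twist": [0,0,0],"fingers": -1},
    {"translation": [0,0,0.006],"twist": [0,0,0],"fingers": -1},
    {"translation": [0,0,0.006],"twist": [0,0,0],"fingers": -1},
  ],
)

```text
time: 9.6
eef_pos: [0.4885, 0.2154, 0.0822]
tcp_rot: [0.691, 0.723, -0.0, -0.0]
contact_force: [-0.5, -0.2, -0.5]
opening: 0.248
finger_force: 80.2
```

>>> arm_command(
  steps=[
    {"translation": [0,0,0.003],"twist": [0,0,0],"fingers": -1},
    {"translation": [0,0,0.006],"twist": [0,0,0],"fingers": -1},
    {"translation": [0,0,0.009],"twist": [0,0,0],"fingers": -1},
    {"translation": [0,0,0.011],"twist": [0,0,0],"fingers": -1},
    {"translation": [0,0,0.011],"twist": [0,0,0],"fingers": -1},
  ],
)

```text
time: 10.22
eef_pos: [0.4887, 0.2154, 0.0746]
tcp_rot: [0.691, 0.723, -0.0, -0.0]
contact_force: [-1.5, -1.0, 4.3]
opening: 0.245
finger_force: 81.3
```

>>> arm_command(
  steps=[
    {"translation": [0,0,0.001],"twist": [0,0,0],"fingers": -1},
    {"translation": [0,0,0.002],"twist": [0,0,0],"fingers": -1},
    {"translation": [0,0,0.002],"twist": [0,0,0],"fingers": -1},
    {"translation": [0,0,0.002],"twist": [0,0,0],"fingers": -1},
  ],
)

```text
time: 10.72
eef_pos: [0.4887, 0.2154, 0.0745]
tcp_rot: [0.691, 0.723, -0.001, -0.0]
contact_force: [-6.0, -1.6, 12.4]
opening: 0.249
finger_force: 82.3
```

>>> arm_command(
  steps=[
    {"translation": [0,0,0.0015],"twist": [0,0,0],"fingers": -1},
    {"translation": [0,0,0.0015],"twist": [0,0,0],"fingers": -1},
    {"translation": [0,0,0.0015],"twist": [0,0,0],"fingers": -1},
  ],
)

```text
time: 11.1
eef_pos: [0.4888, 0.2155, 0.0745]
tcp_rot: [0.691, 0.723, -0.001, -0.0]
contact_force: [-7.5, -2.1, 16.5]
opening: 0.249
finger_force: 83.1
```

```bash
python3 - <<'E'
from h import *
s=get_state();print(s["eef_pos"],s["contact_force"],s["wrist_torque"],np.degrees(yaw()))
c=wcam();d=read_camera("side")
a=cv2.resize(c["pixels"][180:400,210:430,::-1],(400,400),interpolation=cv2.INTER_CUBIC)
p=proj(d,[.489,.216,.06]).astype(int);print(p)
b=cv2.resize(d["pixels"][p[1]-50:p[1]+50,p[0]-50:p[0]+50,::-1],(400,400),interpolation=cv2.INTER_CUBIC)
cv2.imwrite("pics/end.png",np.hstack([a,b]))
# predicted lower front-flat edge if home / 2 mm up, and how the hold compares
yw=yaw();ux=np.array([np.cos(yw),np.sin(yw)]);e=s["eef_pos"]
for dz in(.0295,.0305,.0315,.0335): print(dz,proj(c,[*(e[:2]+ux*.0151),e[2]-dz]))
m=c["pixels"][240:262,316:336].astype(int).mean(1);print(np.round(m).astype(int).tolist())
E
```

```text
[0.48878392 0.21545679 0.07450093] [-7.45009211 -2.13302077 16.47682712] [-0.48256231  1.53278903 -0.02266474] 92.6053654493983
[293 206]
0.0295 [324.26229684 253.35205651]
0.0305 [324.26541036 252.70029091]
0.0315 [324.26849193 252.05521216]
0.0335 [324.2745612  250.78470775]
[[103, 102, 98], [104, 102, 98], [104, 102, 98], [103, 102, 98], [104, 102, 98], [104, 102, 98], [104, 102, 98], [104, 102, 98], [104, 102, 98], [104, 102, 98], [104, 102, 98], [106, 104, 100], [120, 116, 110], [144, 138, 130], [161, 152, 143], [166, 157, 147], [167, 158, 148], [167, 158, 148], [167, 157, 148], [167, 157, 147], [167, 158, 148], [167, 158, 147]]
```

View pics/end.png

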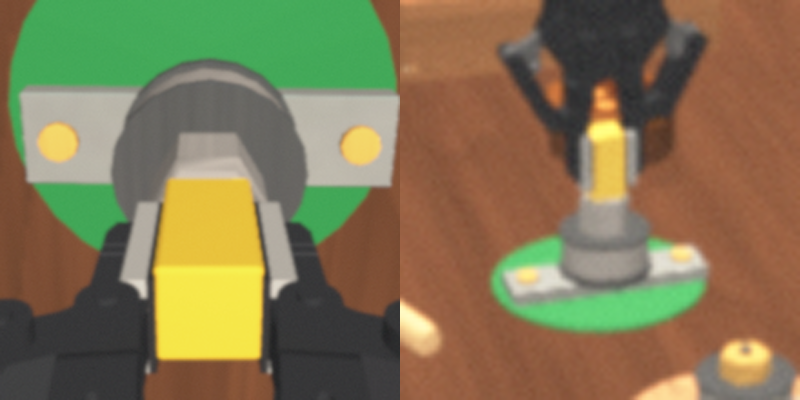

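The left crop shows the socket's steel skirt on the dark barrel top with no brass showing. The right crop (side camera) shows the same. I'll take off the slight side load and press a little more to confirm the stop is hard.

>>> arm_command(
  steps=[
    {"translation": [0,-0.0008,0.001],"twist": [0,0,0],"fingers": -1},
    {"translation": [0,-0.0008,0.003],"twist": [0,0,0],"fingers": -1},
    {"translation": [0,-0.0008,0.003],"twist": [0,0,0],"fingers": -1},
    {"translation": [0,-0.0008,0.003],"twist": [0,0,0],"fingers": -1},
  ],
)

```text
time: 11.7
eef_pos: [0.4888, 0.2155, 0.0745]
tcp_rot: [0.691, 0.723, -0.001, -0.0]
contact_force: [-11.5, -5.4, 27.4]
opening: 0.245
finger_force: 84.5
```

```bash
python3 -c "
from h import *
print(get_state()['contact_force']); print(sign_off())"
```

```text
[-11.50338396  -5.43160644  27.41270908]
the job is handed in; nothing more can be done
None
```

The slim (yellow) socket, tried first, fits the green-mat barrel's nut; it is pushed down to a hard stop on the barrel and still gripped, the other two were never moved from the tray, and the job is handed in.

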